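# Find and mark the balance point of a press lever

### The arm

A 6-joint arm with a two-finger parallel gripper is mounted at the origin on the work surface; the furniture and walls round the work are solid. World frame = base frame: x ahead of the robot, y to its left, z up, the work surface at z = 0. Lengths are in mm, angles in rad, forces in N, time in s.
With the tool pointing down it reaches from about 275 to 1000 mm from the base axis. Payload 8.4 kg.
Tool frame: the origin (TCP) lies midway between the tips of the shut fingers; the grasp point (between the pads) lies 19 mm behind it; z points along the fingers, y is the line along which they close (so a half turn about z gives the same grasp; the last joint's range is limited). The gripper opens to 85 mm and grips with 20 to 120 N. Pads are 22 mm wide; open, the fingers measure 114 mm over their backs; the gripper's body (76 mm by 85 mm) begins 54 mm behind the grasp point. The pads swing forward as they close: fully open they stand 13 mm farther back than shut.
Start: joints at [1.31, 0.353, 1.633, -0, 1.155, -0.002], TCP at [159.949, 604.189, 231.281] pointing down, gripper open.
Joint ranges: [-2.63, 2.63], [-0.92, 2.1], [0.06, 2.66], [-1.3, 4.44], [0, 2.69], [-3.02, 3.02]. Speed limits (rad/s): [2.22, 2.22, 2.79, 3.14, 3.14, 3.14].

### API

Orientations are given as [roll, pitch, yaw] about the fixed x, y, z axes, in that order (R = Rz(yaw) Ry(pitch) Rx(roll)).
In Python, from rig import telemetry, optics, r gives the robot as it stands.
- The arm moves only by the tool play_rows, never from a script. Its arguments are lists of equal length, an entry for each row: "dp": the shift along the tool's x, y, z in units of 40 mm (1.0 is 40 mm), a list of three; "rot": the turn, a rotation vector about the tool's x, y, z in units of 6 degrees (1.0 is 6 degrees), a list of three. In form: {"dp": [[tx, ty, tz], ...], "rot": [[ax, ay, az], ...]}. A call has 1 to 5 rows; each row is the pose to reach, as a shift and turn from the pose commanded when the call began, along the tool's axes at that moment; what a row does not reach only later rows make up. A row lasts 1/12 s, in which the tool goes at most 41.7 mm and 7.16 degrees, less where a joint would pass 70% of its speed; a pose out of reach is approached as far as the arm can. A call with a gripper value outside its range is refused whole. "fingers" is the opening, from 0 (shut) to 1 (fully open), set as the call begins (left out, the last holds). The fingers move at their own pace and stop on an object; "grip_force" is the grip in N (left out, the last holds). Time passes only in rows, so rows that repeat a pose let the fingers close. It gives the time, the measured TCP pose, the force, the opening and the grip force at its end, in the units of the state.
- telemetry.sense(): the state, without advancing time (a new reading comes with each control period).
- optics.grab_frame(name): name is "scene" or "top" or "wrist"; returns a dict with "color" (384x512x3 uint8, red, green, blue), "mtx" (3x3 intrinsics, pixels), "R" (3x3) and "t" (3): a world point X has camera coordinates R X + t; the wrist camera has in their place "mount" (4x4, takes a point from camera to tool coordinates, whose origin is the TCP and whose axes are the flange's). Camera axes: x right, y down, z forward; pixel columns grow to the right and rows downward; lengths in mm; the calibration is good to about 2 mm. A picture is of the moment at which its call begins: read the wrist's pose just before it. There is no depth.
- r.sign_off(): hands the job in; it is judged then, once.
The state is a dict: "clock": time; "qpos": joint angles; "qvel": joint speeds; "joint_efforts": joint torques, N m; "eef_pos": TCP position; "tcp_rot": TCP orientation; "contact_force": force on the tool from outside, world axes, zero at the start; "wrist_torque": the same for the moment, N m; "opening": opening from 0.0 (shut) to 1.0 (fully open); "grasp_force": force on a finger pad.
Only numpy, scipy, OpenCV 4.12 (cv2) and the standard library are available. Lean on these libraries where they do the work, as an engineer would, in place of code of your own. Each camera call takes 0.05 s, during which the arm holds its last target. There are 200 camera calls.

### The job

The wooden press lever lies across the ridge of the balancing stand with one end down: without lifting it off, slide it lengthwise through the forks, over the ridge, until it tips over the other way, and let it lie there by its own weight. Then ease it back and let go, so that it balances level on the ridge alone; finally stand the marking saddle astride the lever directly above the ridge to mark the balance point, leaving the lever level. Do not disturb the other things on the bench.

Things in the scene. Friction and masses are not known exactly. Their poses are not given: they have to be found in the camera images.
- stand: Balancing stand, dark steel, fixed to the bench. Origin: centre of its underside, on the bench; x runs along the lever. Base plate 150 (x) x 70 (y) x 12 mm. Ridge in the middle; at x = -38 and +38 mm a fork, 8 mm thick, prongs 26 mm apart inside, 42 mm outside, tops at height 76 mm (3 mm play each side of the lever); at x = -65 and +65 mm a rest, 8 mm thick, 34 mm wide, top at 54 mm.
- ridge (a point): Middle of the ridge's flat top on the stand, 60 mm above the bench: the fulcrum. The flat is 16 mm wide along the stand's x and 30 mm long across. It stands 6 mm above the rests, so a lever that is not balanced lies tilted about 0.095 rad with its heavy side down on a rest. Axes as the stand's.
- lever: Press lever: wooden bar with steel end caps, 200 (x) x 20 x 20 mm, loose, about 0.5 kg. Origin: centre of its underside; x along it, same way as the stand's; z up. At the start its middle is 38 to 42 mm to the +x side of the ridge, +x end down on the rest. A hidden weight puts its balance point within 21 mm of its middle, either side; it stays level only with this point over the ridge's flat.
- saddle: Marking saddle, 30 (x) x 40 (y) x 62 (z) mm, 0.08 kg, standing on its two legs on the bench. Origin: centre of the legs' underside; z up. The slot between the legs runs along x, 26 mm wide, 12 mm deep; steel crown up to z = 22 mm, then a dark wooden grip block 22 (x) x 30 (y) mm up to z = 62 mm. Seated astride the lever its origin is 8 mm above the lever's underside.
- brush: Bystander: polishing brush, 50 x 156 x 43 mm, lying at the left. Origin: centre of its underside.
- glue: Bystander: glue tin, 78 mm across, 77 mm tall, at the back. Origin: centre of its underside.
- tape: Bystander: roll of tape, 103 mm across, 25 mm tall, at the right. Origin: centre of its underside.
- tin: Bystander: brown polish tin, 70 mm across, 20 mm tall, at the back. Origin: centre of its underside.
Things that resemble listed ones, but are neither listed nor needed, are in the scene too. Of the things that look like the lever, the larger one is meant.

How it is judged:
By the outcome, as a careful person would: the job done as asked, in the order asked, and still so for the second after the job is handed in, with the robot touching nothing.
It also fails if it takes over 72 s, if anything falls off the work surface, if the arm or the gripper's body presses on something with over 40 N, if the wrist force passes 120 N, or if a joint passes its speed limit or range.

## Working session

There is one attempt and no reset: what is moved stays moved. The work goes in short steps, Python scripts to look and compute and a tool call to move; the robot and the scene stay as the last step left them, time stands still between calls to the robot, and variables do not carry over. Pictures are saved under pics/ and viewed, at most 10 in all, crops included, and the job is handed in when it is done.

Besides the shell and the picture viewer there is one more tool, called after "Emit:" as name(argument=value, ...), one argument or row to a line, values as JSON. play_rows: Moves the arm, as the interface text tells. Its arguments: {"type":"object","properties":{"dp":{"type":"array"},"rot":{"type":"array"},"fingers":{"type":"number"},"grip_force":{"type":"number"}},"required":["dp","rot"]}

```bash
mkdir -p pics; ls; python3 - <<'E'
from rig import telemetry, optics, r
import cv2,numpy as np
s=telemetry.sense();print(s)
ims=[]
for n in("scene","top"):
    f=optics.grab_frame(n);np.savez(n+'.npz',**f);print(n,f["mtx"],f["R"],f["t"])
    cv2.imwrite(f"pics/{n}.png",f["color"][:,:,::-1]);ims.append(f["color"][:,:,::-1])
f=optics.grab_frame("wrist");print(f["mtx"],f["mount"])
E
```

```text
pics
{'clock': 0.0, 'qpos': array([ 1.30954374e+00,  3.53657830e-01,  1.63417419e+00, -1.36132088e-05,
        1.15516729e+00, -2.37460858e-03]), 'qvel': array([ 0.00067788,  0.00140405,  0.00124068, -0.00141112,  0.00029655,
        0.0007007 ]), 'joint_efforts': array([-2.64958098e-04, -6.05287957e+01, -3.42044699e+01, -8.42137752e-05,
        9.83874605e-03,  4.76036575e-06]), 'eef_pos': array([159.85990397, 603.70372125, 230.5384833 ]), 'tcp_rot': array([-3.14018597e+00,  9.10617512e-06,  2.88272018e+00]), 'contact_force': array([ 0.12752639,  0.15666373, -0.16478357]), 'wrist_torque': array([ 0.01373997, -0.01961306,  0.03908382]), 'grasp_force': 0.0, 'opening': 0.9980268883322632}
scene [[395.23528128   0.         263.46154942]
 [  0.         395.23528128 193.59828175]
 [  0.           0.           1.        ]] [[ 0.39142283  0.92016139 -0.00954918]
 [ 0.76104986 -0.32953779 -0.55875573]
 [-0.51729226  0.21144235 -0.82927731]] [-160.75787492 -327.22022085 1432.29945752]
top [[380.07446957   0.         251.86193121]
 [  0.         380.07446957 189.5260352 ]
 [  0.           0.           1.        ]] [[-0.0249297  -0.99967026 -0.00615517]
 [-0.99035082  0.02553596 -0.13620999]
 [ 0.13632225  0.0027001  -0.99066087]] [  -8.15315452  495.4884636  1222.49460358]
[[279.79868517   0.         260.23365027]
 [  0.         279.79868517 192.59394965]
 [  0.           0.           1.        ]] [[-4.33166503e-04 -9.62190723e-01 -2.72376257e-01  6.96139479e+01]
 [ 9.99999558e-01 -1.89414382e-04 -9.21201993e-04  5.35961099e-02]
 [ 8.34780031e-04 -2.72376536e-01  9.62190379e-01 -1.43328885e+02]
 [ 0.00000000e+00  0.00000000e+00  0.00000000e+00  1.00000000e+00]]
```

View pics/scene.png

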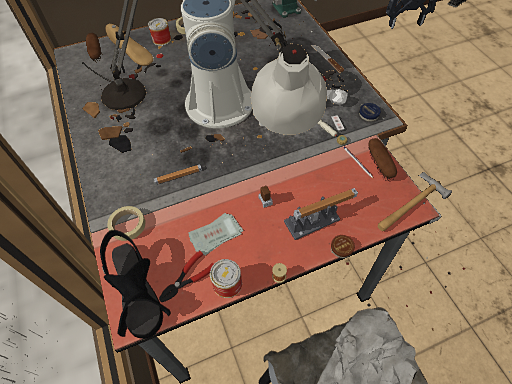

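View pics/top.png

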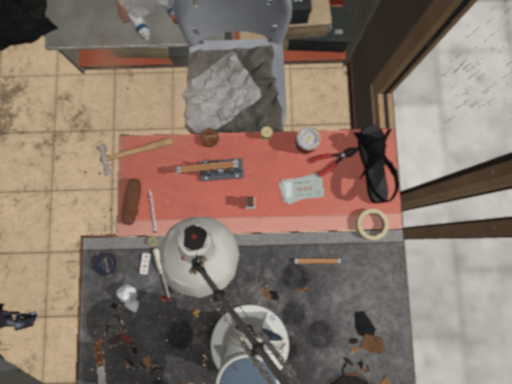

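The scene view shows the stand near (312,220) with the lever, its raised end near (355,190), the saddle near (265,196) and a lamp shade near (290,95). The top view shows the stand near (220,168), the saddle near (249,202), a decoy bar near (317,261) and the lamp at (200,257). Next I'll enlarge these areas.

```bash
cat > h.py <<'E'
import numpy as np, cv2
C={n:dict(np.load(n+'.npz')) for n in("scene","top")}
def ray(n,u,v):
    c=C[n];d=c["R"].T@np.linalg.solve(c["mtx"],[u,v,1.]);o=-c["R"].T@c["t"];return o,d
def at(n,u,v,z):
    o,d=ray(n,u,v);return o+d*(z-o[2])/d[2]
def tri(a,b):
    o1,d1=ray("scene",*a);o2,d2=ray("top",*b)
    s=np.linalg.lstsq(np.c_[d1,-d2],o2-o1,rcond=None)[0];p,q=o1+s[0]*d1,o2+s[1]*d2
    return (p+q)/2,np.linalg.norm(p-q)
def proj(n,X):
    c=C[n];p=c["mtx"]@(c["R"]@np.asarray(X,float)+c["t"]);return p[:2]/p[2]
E
python3 - <<'E'
from h import *
np.set_printoptions(suppress=True,precision=1)
print("lamp cap",tri((293,52),(195,237)))
print("lamp rim",tri((290,130),(200,296)), tri((252,100),(238,257)))
print("cams",ray("scene",0,0)[0],ray("top",0,0)[0])
print("stand",tri((312,220),(220,168)),at("top",249,202,60))
s=C["scene"]["color"][160:260,240:400,::-1];t=C["top"]["color"][140:220,160:270,::-1]
a=cv2.resize(s,(800,500),interpolation=cv2.INTER_CUBIC);cv2.imwrite("pics/s2.png",a)
b=cv2.resize(t,(770,560),interpolation=cv2.INTER_CUBIC);cv2.imwrite("pics/t2.png",b)
E
```

```text
lamp cap (array([338.2, 110.5, 411.8]), np.float64(1.6481728749560598))
lamp rim (array([151.6, 190.2, -74.5]), np.float64(46.93207266347703)) (array([285.,  21., 249.]), np.float64(1.6820853280652222))
cams [1052.9 -262.8 1003.4] [ 323.9  -24.1 1278.5]
stand (array([574.4,  84.5,  10.4]), np.float64(2.4685093490892895)) [451.2 -10.6  60. ]
```

View pics/s2.png

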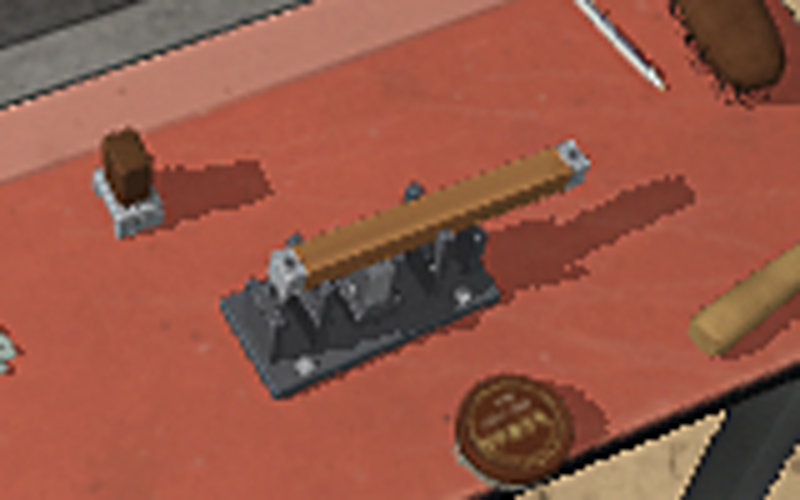

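View pics/t2.png

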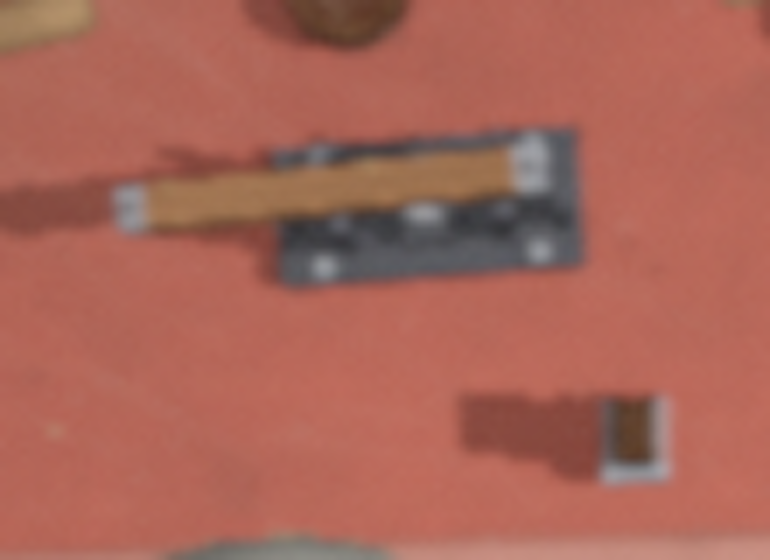

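The enlarged scene view shows the lever with its caps at (288,270) and (572,160) and the saddle at (128,180). In the top crop the base plate corners are near (275,150), (577,128), (582,268) and (288,288). The lever ends are near (115,210) and (548,162), and the saddle crown spans (602..670, 397..480). So the stand's +x points roughly along world +y.

```bash
python3 - <<'E'
from h import *
np.set_printoptions(suppress=True,precision=1)
f=lambda u,v:((u+.5)/7-.5+160,(v+.5)/7-.5+140)
g=lambda u,v:((u+.5)/5-.5+240,(v+.5)/5-.5+160)
P=[at("top",*f(*p),12) for p in[(275,150),(577,128),(582,268),(288,288)]]
c=sum(P)/4;print("stand top",c,[np.linalg.norm(P[i]-P[(i+1)%4]) for i in range(4)])
d=(P[0]+P[3]-P[1]-P[2]);print("yaw",np.arctan2(d[1],d[0]))
# scene base-plate top corners: left, bottom, right
for q in[(222,305),(278,390),(500,290)]:print("scene corner",at("scene",*g(*q),12))
S=[at("top",*f(*p),22) for p in[(602,397),(670,397),(670,480),(602,480)]];print("saddle top",sum(S)/4,S)
print("sad scene crown corners z22",[at("scene",*g(*q),22) for q in[(93,178),(115,222),(163,205)]],"block top",at("scene",*g(126,137),62),"top:",at("top",*f(632,425),62))
A=at("top",*f(115,210),60);B=at("top",*f(548,162),85);print("lever ends",A,B,np.linalg.norm((A-B)[:2]),np.arctan2(*(A-B)[[1,0]]))
print("lever tri",tri(g(580,160),f(115,210)),tri(g(285,262),f(548,160)))
print("lamp",[at("top",200,257,z) for z in(200,250,300)],tri((290,100),(200,257)))
E
```

```text
stand top [569.9  82.   12. ] [np.float64(147.14020865720525), np.float64(69.05033877940792), np.float64(142.1650072525901), np.float64(68.33852405077515)]
yaw 1.6162598493157156
scene corner [544.6   7.7  12. ]
scene corner [607.2  13.5  12. ]
scene corner [599.4 159.8  12. ]
saddle top [454.4 -14.9  22. ] [array([474.6,   0.8,  22. ]), array([473.8, -31.5,  22. ]), array([434.2, -30.5,  22. ]), array([435. ,   1.7,  22. ])]
sad scene crown corners z22 [array([439.8, -29.2,  22. ]), array([473.6, -29.3,  22. ]), array([473.9,   1.4,  22. ])] block top [445.9 -10.1  62. ] top: [456.5 -13.5  62. ]
lever ends [563.6 225.1  60. ] [575.9  21.8  85. ] 203.65620618690858 1.6309042927149928
lever tri (array([563.5, 224.7,  59.8]), np.float64(0.9831238517624695)) (array([575.7,  24.2,  95.4]), np.float64(5.975652490356714))
lamp [array([285.5, 128.7, 200. ]), array([287.2, 121.6, 250. ]), array([289. , 114.5, 300. ])] (array([287.6, 132.1, 209.4]), np.float64(10.091922934128052))
```

```bash
python3 - <<'E'
from h import *
s=C["scene"]["color"][0:150,160:360,::-1];t=C["top"]["color"][204:384,160:340,::-1]
a=cv2.resize(s,(400*600//600,300),interpolation=cv2.INTER_CUBIC);
a=cv2.resize(s,(400,300),interpolation=cv2.INTER_CUBIC);b=cv2.resize(t,(400,400),interpolation=cv2.INTER_CUBIC)
o=np.zeros((400,800,3),np.uint8);o[:300,:400]=a;o[:,400:]=b;cv2.imwrite("pics/lamp.png",o)
E
```

```text
(no output)
```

View pics/lamp.png

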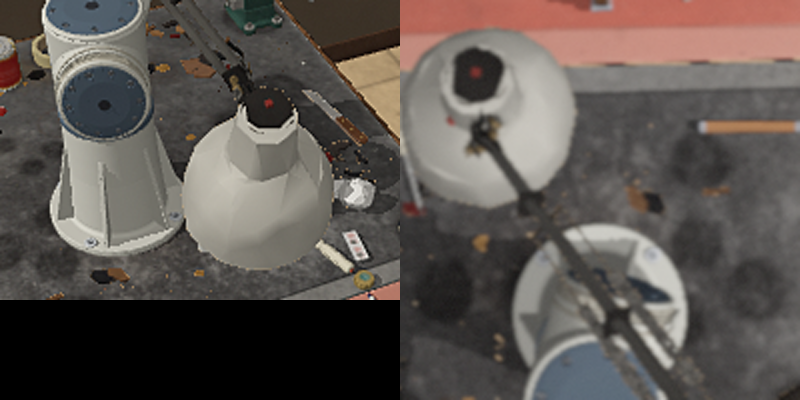

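Emit:
play_rows(
  dp=[
    [-0.5,0.6,-0.4],
    [-1,1.2,-0.8],
    [-1,1.6,-1.2],
    [-1,1.6,-1.2],
    [-1,1.6,-1.2],
  ],
  rot=[
    [0,0,1],
    [0,0,2],
    [0,0,3],
    [0,0,3],
    [0,0,3],
  ],
)

```text
clock: 0.57
eef_pos: [215.2, 656.2, 279.2]
tcp_rot: [3.141, -0.0, 2.57]
contact_force: [-0.5, 0.0, -0.4]
opening: 0.999
grasp_force: 0.0
```

```bash
python3 -c "
from rig import telemetry
s=telemetry.sense();print(s['qpos'],s['eef_pos'],s['tcp_rot'],s['clock'])"
```

```text
[1.25158878e+00 4.18403275e-01 1.42874354e+00 1.58884208e-04
 1.29389859e+00 2.52185337e-01] [215.24341427 656.19278126 279.24674023] [ 3.14110085e+00 -2.84571196e-04  2.57015644e+00] 0.5667
```

Emit:
play_rows(
  dp=[
    [0,0,0],
    [0,0.5,0.5],
    [0,1,1],
    [0,1,1],
  ],
  rot=[
    [-1,0,0],
    [-2,0,0],
    [-3,0,0],
    [-3,0,0],
  ],
)

```text
clock: 0.9
eef_pos: [234.9, 686.0, 233.2]
tcp_rot: [2.83, 0.002, 2.572]
contact_force: [-1.0, -1.7, -1.4]
opening: 0.998
grasp_force: 0.0
```

```bash
python3 -c "
from rig import telemetry
s=telemetry.sense();print(s['qpos'],s['eef_pos'],s['tcp_rot'],s['clock'])"
```

```text
[ 1.27963105  0.36468881  1.65039124 -0.11703335  0.83038983  0.34374656] [234.85055593 685.99004834 233.24084865] [2.83023396e+00 2.32071453e-03 2.57243147e+00] 0.9
```

The picture shows the lamp shade with its black cap at (270,105) in the scene crop and (478,70) in the top crop. A rod runs from the shade at (483,130) back over the robot base through (618,320). Next I'll fit the arm geometry and the rod height.

```bash
cat > arm.py <<'E'
import numpy as np
from scipy.optimize import least_squares
from scipy.spatial.transform import Rotation as R
D=[([1.30954,.353658,1.634174,0,1.155167,-.002375],[159.86,603.70,230.54]),
([1.25158878,4.18403275e-01,1.42874354,1.5888e-04,1.29389859,2.52185e-01],[215.243,656.193,279.247]),
([1.27963105,.36468881,1.65039124,-.11703335,.83038983,.34374656],[234.851,685.99,233.241])]
def pts(q,p):
    a1,H,L1,e,L2,L3=p
    A=R.from_euler('z',q[0]); o=A.apply([a1,0,H]); B=A*R.from_euler('y',q[1]); el=o+B.apply([0,0,L1])
    F=B*R.from_euler('y',q[2]); w=el+F.apply([e,0,L2]); W=F*R.from_euler('z',q[3])*R.from_euler('y',q[4])
    return o,el,w,w+W.apply([0,0,L3])
def fit():
    f=lambda p:np.concatenate([pts(q,p)[3]-t for q,t in D]+[[p[0]*.02,p[3]*.02]])
    return least_squares(f,[0,400,400,0,450,300])
E
python3 - <<'E'
from arm import *; from h import *
np.set_printoptions(suppress=True,precision=1)
s=fit();print(s.x,s.fun)
for q,_ in D: print(*pts(q,s.x))
l=np.cross([279,47.5,1],[242,0,1.])
for p in[(197,262),(218.5,295),(258,348)]:
    zs=np.arange(0,1200,5.);v=[abs(l@np.r_[proj("scene",at("top",*p,z)),1]) for z in zs];z=zs[np.argmin(v)];print(p,at("top",*p,z),proj("scene",at("top",*p,z)))
E
```

```text
[-29.9 200.3 630.4  28.5 490.4 336. ] [ 1.5 -0.1  0.5  1.4 -0.6 -0.1  0.8 -0.5 -0.3 -0.6  0.6]
[ -7.7 -28.9 200.3] [ 48.7 182.  791.7] [161.5 604.1 567. ] [161.4 603.6 231. ]
[ -9.4 -28.4 200.3] [ 71.  214.8 776.3] [216.6 655.4 615.1] [216.6 655.6 279.1]
[ -8.6 -28.6 200.3] [ 56.  186.7 789.3] [179.6 599.2 552.8] [235.7 685.5 232.9]
(197, 262) [280.3 111.  375. ] [282.2  51.3]
(218.5, 295) [216.   53.1 465. ] [250.2   9.7]
(258, 348) [140.5 -26.  585. ] [202.  -51.4]
```

```bash
cat > g.py <<'E'
import numpy as np,sys
from scipy.spatial.transform import Rotation as R
np.set_printoptions(suppress=True,precision=2)
S0=np.array([571.,84,0]);YAW=1.62
ex=np.array([np.cos(YAW),np.sin(YAW),0]);ey=np.array([-ex[1],ex[0],0])
def st(s,t,z): return S0+s*ex+t*ey+np.array([0,0,z])
def to(pos,yaw,p0=None,r0=None):
    """tool-frame dp, rot in interface units from a pose to tool-down pose"""
    if p0 is None:
        from rig import telemetry
        s=telemetry.sense();p0,r0=s["eef_pos"],s["tcp_rot"]
        print("t",round(s["clock"],2),"at",p0,r0,"eff",s["joint_efforts"],"F",s["contact_force"],"q",s["qpos"])
    A=R.from_euler('xyz',r0);B=R.from_euler('xyz',[np.pi,0,yaw])
    print("->",np.asarray(pos),"dp",A.inv().apply(np.asarray(pos)-p0)/40,"rot",np.degrees((A.inv()*B).as_rotvec())/6)
    return np.asarray(pos),[np.pi,0,yaw]
def chain(*w):
    a=to(*w[0])
    for x in w[1:]: a=to(*x,*a)
E
python3 - <<'E'
from g import *
chain(([370,580,220],2.2),([500,440,190],1.75),([560,330,150],1.62))
E
```

```text
t 0.9 at [234.85 685.99 233.24] [2.83 0.   2.57] eff [  0.13 -67.93 -39.49  -1.28  -5.61   0.68] F [-1.01 -1.73 -1.36] q [ 1.28  0.36  1.65 -0.12  0.83  0.34]
-> [370 580 220] dp [-4.27 -0.5   0.2 ] rot [ 2.94 -0.53  3.53]
-> [500 440 190] dp [-4.74  0.57  0.75] rot [ 0.  -0.   4.3]
-> [560 330 150] dp [-2.97  0.99  1.  ] rot [-0.   -0.    1.24]
```

Emit:
play_rows(
  dp=[
    [-1,-0.1,0.05],
    [-2,-0.2,0.1],
    [-3,-0.3,0.15],
    [-3.9,-0.4,0.2],
    [-4.27,-0.5,0.2],
  ],
  rot=[
    [0.6,-0.1,0.7],
    [1.2,-0.2,1.4],
    [1.8,-0.3,2.1],
    [2.4,-0.4,2.8],
    [2.94,-0.53,3.53],
  ],
  fingers=0,
)

```text
clock: 1.32
eef_pos: [373.0, 579.2, 225.9]
tcp_rot: [-3.135, -0.001, 2.194]
contact_force: [-0.6, 0.2, -0.1]
opening: 0.298
grasp_force: 0.0
```

Emit:
play_rows(
  dp=[
    [-1,0.1,0.1],
    [-2,0.2,0.3],
    [-3,0.4,0.5],
    [-4,0.5,0.7],
    [-4.74,0.57,0.75],
  ],
  rot=[
    [0,0,1],
    [0,0,2],
    [0,0,3],
    [0,0,4],
    [0,0,4.3],
  ],
)

```text
clock: 1.73
eef_pos: [500.3, 439.1, 193.9]
tcp_rot: [-3.135, -0.001, 1.742]
contact_force: [0.2, -0.3, 0.2]
opening: 0.001
grasp_force: 0.0
```

```bash
python3 - <<'E'
from g import *
chain((st(225,0,150),1.62),(st(175,0,120),1.62),(st(175,0,60),1.62))
from rig import optics
import cv2
a=optics.grab_frame("scene")["color"][0:200,130:370,::-1];b=optics.grab_frame("top")["color"][184:384,130:340,::-1]
o=np.hstack([cv2.resize(a,(400,333)),cv2.resize(b,(350,333))]);cv2.imwrite("pics/arm1.png",o)
E
```

```text
t 1.73 at [500.33 439.13 193.92] [-3.14 -0.    1.74] eff [  3.57 -68.04 -33.87  -0.01  -0.11   1.27] F [ 0.21 -0.35  0.24] q [0.72 0.45 1.57 0.   1.12 0.54]
-> [559.93 308.73 150.  ] dp [-3.47  0.92  1.09] rot [-0.06 -0.    1.16]
-> [562.39 258.79 120.  ] dp [-1.25  0.    0.75] rot [0. 0. 0.]
-> [562.39 258.79  60.  ] dp [ 0.  -0.   1.5] rot [0. 0. 0.]
```

View pics/arm1.png

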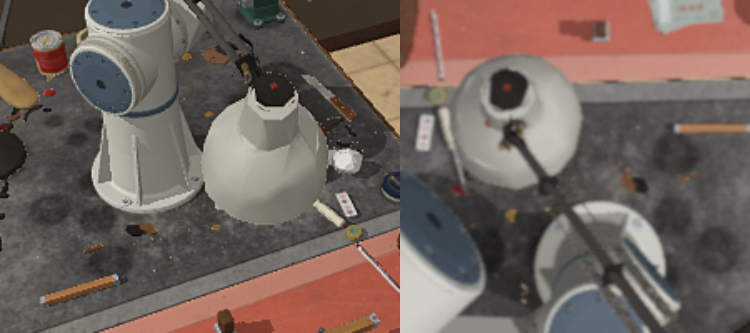

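The picture shows the lamp rod at (255,80) in front of the robot, with the upper arm to its left. So far nothing is touching, so I'll go on carefully.

Emit:
play_rows(
  dp=[
    [-0.8,0.2,0.2],
    [-1.6,0.4,0.5],
    [-2.3,0.6,0.7],
    [-3,0.8,0.9],
    [-3.47,0.92,1.09],
  ],
  rot=[
    [0,0,0.3],
    [0,0,0.6],
    [0,0,0.9],
    [-0.06,0,1.16],
    [-0.06,0,1.16],
  ],
)

```text
clock: 2.25
eef_pos: [560.1, 311.0, 150.8]
tcp_rot: [3.14, -0.003, 1.625]
contact_force: [0.1, 0.0, 0.1]
opening: 0.002
grasp_force: 0.0
```

```bash
python3 - <<'E'
from g import *
chain((st(175,0,120),1.62),(st(175,0,60),1.62))
E
```

```text
t 2.25 at [560.07 311.   150.81] [ 3.14 -0.    1.63] eff [  2.14 -65.66 -31.26  -0.08   0.21   0.87] F [0.13 0.03 0.11] q [0.5  0.46 1.67 0.   1.01 0.45]
-> [562.39 258.79 120.  ] dp [-1.31 -0.01  0.77] rot [ 0.02 -0.03  0.05]
-> [562.39 258.79  60.  ] dp [ 0.  -0.   1.5] rot [0. 0. 0.]
```

Emit:
play_rows(
  dp=[
    [-0.4,0,0.2],
    [-0.8,0,0.5],
    [-1.25,0,0.75],
    [-1.25,0,0.75],
  ],
  rot=[
    [0,0,0],
    [0,0,0],
    [0,0,0],
    [0,0,0],
  ],
)

```text
clock: 2.58
eef_pos: [561.1, 260.2, 118.6]
tcp_rot: [-3.141, -0.002, 1.626]
contact_force: [-0.7, -0.3, -0.8]
opening: -0.001
grasp_force: 0.0
```

```bash
cat > look.py <<'E'
import sys
from g import *
from rig import optics
import cv2
a=optics.grab_frame("scene")["color"][170:250,270:370,::-1];w=optics.grab_frame("wrist")["color"][:,:,::-1]
o=np.hstack([cv2.resize(a,(400,320),interpolation=cv2.INTER_CUBIC),cv2.resize(w,(400,320),interpolation=cv2.INTER_AREA)]);cv2.imwrite(f"pics/{sys.argv[1]}.png",o)
E
python3 look.py w1; python3 - <<'E'
from g import *
chain((st(175,0,60),1.62))
E
```

```text
t 2.68 at [562.88 263.03 120.52] [ 3.14 -0.    1.63] eff [ -1.23 -62.27 -27.88  -0.1    0.05  -0.12] F [-0.52  0.31  0.07] q [0.43 0.47 1.74 0.   0.94 0.38]
-> [562.39 258.79  60.  ] dp [-0.11 -0.02  1.51] rot [ 0.03 -0.04  0.05]
```

View pics/w1.png

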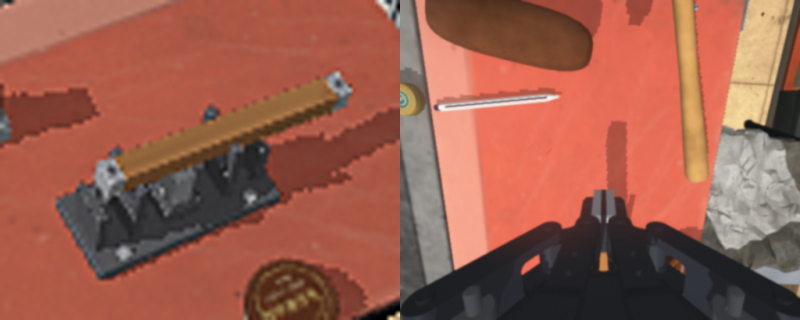

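The scene crop shows the lever still tilted, with caps at (110,172) and (340,88). In the wrist view the closed fingers are at (603,205), past the lever's end, with the lever hidden below them. Next I'll write a lever measurement for the scene camera.

```bash
cat > lev.py <<'E'
from g import *
from h import ray
import cv2
from rig import optics
def onplane(u,v):
    o,d=ray("scene",u,v);k=((S0-o)@ey)/(d@ey);X=o+k*d-S0;return np.array([X@ex,X[2]])
def measure(save=None):
    im=optics.grab_frame("scene")["color"];hsv=cv2.cvtColor(im,cv2.COLOR_RGB2HSV)
    m=cv2.inRange(hsv,(9,110,70),(22,255,255));m[:165]=0;m[245:]=0;m[:,:285]=0;m[:,370:]=0
    n,l,st_,c=cv2.connectedComponentsWithStats(m);k=1+np.argmax(st_[1:,4]);y,x=np.nonzero(l==k)
    P=np.c_[x,y].astype(float);mu=P.mean(0);d=np.linalg.svd(P-mu,full_matrices=False)[2][0];d*=np.sign(d[0])
    t=(P-mu)@d;lo,hi=np.percentile(t,[1,99]);A,B=onplane(*(mu+lo*d)),onplane(*(mu+hi*d))
    print("area",len(x),"ends px",mu+lo*d,mu+hi*d,"s,z",A,B,"mid s %.1f slope %.3f"%((A+B)[0]/2,(B-A)[1]/(B-A)[0]))
    if save: cv2.imwrite(save,im[:,:,::-1])
if __name__=="__main__":
    measure(); to(st(175,0,60),1.62)
E
python3 lev.py
```

```text
area 498 ends px [300.32 212.66] [351.9  192.72] s,z [-42.84  77.41] [126.41  64.12] mid s 41.8 slope -0.079
t 2.73 at [563.51 263.73 121.05] [ 3.14 -0.    1.63] eff [ -0.91 -62.48 -28.23  -0.04   0.06  -0.05] F [ 0.75 -0.02  0.27] q [0.43 0.46 1.73 0.   0.94 0.38]
-> [562.39 258.79  60.  ] dp [-0.13 -0.04  1.53] rot [ 0.05 -0.05  0.05]
```

Emit:
play_rows(
  dp=[
    [0,0,0.5],
    [0,0,1],
    [-0.1,0,1.5],
    [-0.1,0,1.5],
  ],
  rot=[
    [0,0,0],
    [0,0,0],
    [0,0,0],
    [0,0,0],
  ],
)

```text
clock: 3.07
eef_pos: [562.2, 259.3, 57.9]
tcp_rot: [3.14, -0.003, 1.626]
contact_force: [-1.2, 0.1, -0.2]
opening: 0.001
grasp_force: 0.0
```

Emit:
play_rows(
  dp=[
    [-0.1,0,0],
    [-0.2,0,0],
    [-0.3,0,0],
    [-0.3,0,0],
    [-0.3,0,0],
  ],
  rot=[
    [0,0,0],
    [0,0,0],
    [0,0,0],
    [0,0,0],
    [0,0,0],
  ],
)

```text
clock: 3.48
eef_pos: [565.8, 247.1, 61.6]
tcp_rot: [3.134, -0.005, 1.624]
contact_force: [0.4, -0.3, 0.2]
opening: -0.0
grasp_force: 0.0
```

```bash
python3 lev.py
```

```text
area 501 ends px [300.24 212.64] [351.92 192.79] s,z [-43.1   77.74] [126.57  63.68] mid s 41.7 slope -0.083
t 3.53 at [565.68 247.19  61.35] [ 3.13 -0.    1.62] eff [ -0.14 -64.87 -25.89  -0.    -0.03  -0.01] F [0.   0.41 0.59] q [0.41 0.54 1.78 0.   0.82 0.35]
-> [562.39 258.79  60.  ] dp [ 0.29 -0.07  0.03] rot [ 0.07 -0.05  0.04]
```

Emit:
play_rows(
  dp=[
    [-0.1,-0.03,0.03],
    [-0.2,-0.07,0.03],
    [-0.3,-0.07,0.03],
    [-0.4,-0.07,0.03],
    [-0.5,-0.07,0.03],
  ],
  rot=[
    [0,0,0],
    [0,0,0],
    [0,0,0],
    [0,0,0],
    [0,0,0],
  ],
)

```text
clock: 3.95
eef_pos: [563.9, 227.3, 59.5]
tcp_rot: [3.134, -0.006, 1.624]
contact_force: [0.2, 5.5, 2.6]
opening: 0.001
grasp_force: 2.8
```

Emit:
play_rows(
  dp=[
    [-0.1,0,0],
    [-0.2,0,0],
    [-0.3,0,0],
    [-0.3,0,0],
    [-0.3,0,0],
  ],
  rot=[
    [0,0,0],
    [0,0,0],
    [0,0,0],
    [0,0,0],
    [0,0,0],
  ],
)

```text
clock: 4.37
eef_pos: [564.6, 214.9, 59.4]
tcp_rot: [3.135, -0.005, 1.624]
contact_force: [-0.3, 2.7, 1.6]
opening: -0.001
grasp_force: 0.8
```

```bash
python3 lev.py
```

```text
area 515 ends px [293.96 214.55] [346.45 195.26] s,z [-62.86  82.14] [108.26  63.05] mid s 22.7 slope -0.112
t 4.42 at [564.43 214.88  59.25] [ 3.14 -0.    1.62] eff [ -0.83 -62.74 -24.31  -0.25   0.31  -0.01] F [0.54 1.86 0.92] q [0.36 0.52 1.81 0.   0.8  0.3 ]
-> [562.39 258.79  60.  ] dp [ 1.1   0.01 -0.01] rot [ 0.06 -0.04  0.04]
```

Emit:
play_rows(
  dp=[
    [-0.1,0,0],
    [-0.2,0,0],
    [-0.25,0,0],
    [-0.25,0,0],
  ],
  rot=[
    [0,0,0],
    [0,0,0],
    [0,0,0],
    [0,0,0],
  ],
)

```text
clock: 4.75
eef_pos: [565.4, 205.7, 59.7]
tcp_rot: [3.134, -0.006, 1.624]
contact_force: [0.1, 5.5, 4.5]
opening: -0.0
grasp_force: 2.8
```

```bash
python3 lev.py
```

```text
area 516 ends px [290.96 215.58] [343.86 196.4 ] s,z [-72.13  83.54] [99.6  62.92] mid s 13.7 slope -0.120
t 4.8 at [565.33 205.68  59.67] [ 3.13 -0.01  1.62] eff [ -3.09 -60.2  -22.6   -1.12   0.57  -0.03] F [0.22 7.02 3.82] q [0.34 0.52 1.82 0.   0.8  0.29]
-> [562.39 258.79  60.  ] dp [ 1.33 -0.   -0.  ] rot [ 0.07 -0.05  0.04]
```

Emit:
play_rows(
  dp=[
    [-0.07,0,0],
    [-0.15,0,0],
    [-0.15,0,0],
    [-0.15,0,0],
  ],
  rot=[
    [0,0,0],
    [0,0,0],
    [0,0,0],
    [0,0,0],
  ],
)

```text
clock: 5.13
eef_pos: [565.8, 199.8, 59.7]
tcp_rot: [3.134, -0.006, 1.624]
contact_force: [0.2, 4.9, 4.8]
opening: -0.002
grasp_force: 2.7
```

```bash
python3 lev.py
```

```text
area 515 ends px [289.14 216.34] [342.33 196.95] s,z [-77.71  83.67] [94.38 63.6 ] mid s 8.3 slope -0.117
t 5.18 at [565.76 199.76  59.64] [ 3.13 -0.01  1.62] eff [ -2.97 -60.   -22.36  -1.12   0.67  -0.  ] F [1.09 4.1  4.04] q [0.34 0.52 1.82 0.   0.79 0.28]
-> [562.39 258.79  60.  ] dp [ 1.48 -0.   -0.  ] rot [ 0.07 -0.05  0.04]
```

Emit:
play_rows(
  dp=[
    [-0.08,0,0],
    [-0.15,0,0],
    [-0.15,0,0],
    [-0.05,0,0],
    [-0.05,0,0],
  ],
  rot=[
    [0,0,0],
    [0,0,0],
    [0,0,0],
    [0,0,0],
    [0,0,0],
  ],
)

```text
clock: 5.6
eef_pos: [564.7, 197.1, 58.8]
tcp_rot: [3.136, -0.004, 1.625]
contact_force: [-1.3, -1.3, -0.6]
opening: -0.0
grasp_force: 0.0
```

```bash
python3 lev.py
```

```text
area 521 ends px [287.11 217.24] [340.51 197.75] s,z [-83.9   83.52] [88.31 63.53] mid s 2.2 slope -0.116
t 5.65 at [564.58 196.88  58.64] [ 3.14 -0.    1.63] eff [  0.21 -63.13 -25.46   0.05  -0.07   0.06] F [-0.46  0.06  0.08] q [0.33 0.52 1.82 0.   0.8  0.28]
-> [562.39 258.79  60.  ] dp [ 1.55  0.03 -0.03] rot [ 0.05 -0.03  0.05]
```

Emit:
play_rows(
  dp=[
    [-0.13,0,0],
    [-0.25,0,0],
    [-0.25,0,0],
    [-0.15,0,0],
    [-0.15,0,0],
  ],
  rot=[
    [0,0,0],
    [0,0,0],
    [0,0,0],
    [0,0,0],
    [0,0,0],
  ],
)

```text
clock: 6.07
eef_pos: [565.2, 191.0, 58.8]
tcp_rot: [3.136, -0.004, 1.624]
contact_force: [0.3, 0.7, 0.1]
opening: -0.0
grasp_force: 0.0
```

```bash
python3 lev.py
```

```text
area 527 ends px [284.72 220.25] [338.36 197.25] s,z [-90.73  72.57] [79.73 71.84] mid s -5.5 slope -0.004
t 6.12 at [565.19 190.96  58.79] [ 3.14 -0.    1.62] eff [  0.03 -62.75 -25.19   0.03  -0.04   0.06] F [ 0.2  -0.09  0.67] q [0.32 0.52 1.83 0.   0.79 0.27]
-> [562.39 258.79  60.  ] dp [ 1.7   0.02 -0.02] rot [ 0.05 -0.04  0.05]
```

```bash
sed -i 's/:,:285\]/:,:270]/' lev.py; python3 lev.py
```

```text
area 529 ends px [284.07 219.52] [338.31 197.93] s,z [-92.93  78.17] [80.25 68.02] mid s -6.3 slope -0.059
t 6.17 at [565.18 190.93  58.77] [ 3.14 -0.    1.62] eff [  0.03 -62.72 -25.18   0.02  -0.04   0.02] F [ 0.75 -0.4  -0.97] q [0.32 0.52 1.83 0.   0.79 0.27]
-> [562.39 258.79  60.  ] dp [ 1.7   0.02 -0.02] rot [ 0.05 -0.04  0.05]
```

Emit:
play_rows(
  dp=[
    [-0.1,0,0],
    [-0.2,0,0],
    [-0.28,0,0],
    [-0.15,0,0],
    [-0.15,0,0],
  ],
  rot=[
    [0,0,0],
    [0,0,0],
    [0,0,0],
    [0,0,0],
    [0,0,0],
  ],
)

```text
clock: 6.58
eef_pos: [565.8, 185.2, 59.0]
tcp_rot: [3.135, -0.004, 1.624]
contact_force: [0.6, 0.1, -0.0]
opening: -0.001
grasp_force: 0.0
```

```bash
python3 lev.py
```

```text
area 534 ends px [282.06 220.99] [336.57 198.52] s,z [-98.94  74.83] [74.33 68.95] mid s -12.3 slope -0.034
t 6.63 at [565.74 185.16  58.98] [ 3.14 -0.    1.62] eff [ -0.   -62.5  -25.09   0.04  -0.04   0.07] F [-0.76 -0.2   0.05] q [0.31 0.51 1.83 0.   0.79 0.26]
-> [562.39 258.79  60.  ] dp [ 1.84  0.02 -0.02] rot [ 0.06 -0.04  0.04]
```

Emit:
play_rows(
  dp=[
    [-0.13,0,0],
    [-0.25,0,0],
    [-0.25,0,0],
    [-0.13,0,0],
    [-0.13,0,0],
  ],
  rot=[
    [0,0,0],
    [0,0,0],
    [0,0,0],
    [0,0,0],
    [0,0,0],
  ],
)

```text
clock: 7.05
eef_pos: [566.1, 180.2, 59.0]
tcp_rot: [3.135, -0.004, 1.624]
contact_force: [0.3, 0.3, 1.3]
opening: 0.0
grasp_force: 0.0
```

```bash
python3 lev.py
```

```text
area 538 ends px [280.52 222.41] [335.04 198.9 ] s,z [-103.48   70.66] [69.04 70.57] mid s -17.2 slope -0.001
t 7.1 at [566.13 180.13  59.01] [ 3.14 -0.    1.62] eff [ -0.01 -62.32 -25.02   0.04  -0.04   0.07] F [0.31 0.6  0.09] q [0.3  0.51 1.83 0.   0.79 0.25]
-> [562.39 258.79  60.  ] dp [ 1.97  0.01 -0.02] rot [ 0.06 -0.04  0.04]
```

```bash
python3 - <<'E'
from g import *; from h import proj
from lev import onplane
import cv2
def synth(m,a):
    piv=np.sign(-a)*8 if a else 0
    P=[]
    for s in(-86,86):
        for t in(-10,10):
            for z in(0,20):
                S=m+s; P.append(proj("scene",st(S-z*a,t,60+a*(S-piv)+z)))
    im=np.zeros((384*8,512*8),np.uint8);cv2.fillConvexPoly(im,cv2.convexHull((np.array(P)*8).astype(np.int32)),1)
    y,x=np.nonzero(im);Q=np.c_[x,y]/8.;mu=Q.mean(0);Q=Q[::50];d=np.linalg.svd(Q-mu,full_matrices=False)[2][0];d*=np.sign(d[0]);t=(Q-mu)@d;lo,hi=np.percentile(t,[1,99])
    A,B=onplane(*(mu+lo*d)),onplane(*(mu+hi*d));return (A+B)[0]/2,(B-A)[1]/(B-A)[0],mu+lo*d,mu+hi*d
for m,a in[(40,-.095),(2,-.095),(-6,-.095),(-6,0),(-12,0),(-17,0),(-17,.095)]:print(m,a,*synth(m,a))
E
```

```text
40 -0.095 41.28705627501472 -0.09143703850845698 [298.95 213.57] [352.55 193.22]
2 -0.095 3.5992078856300154 -0.0923994089961689 [286.63 218.24] [341.68 197.38]
-6 -0.095 -4.298766498952396 -0.09080598724482747 [284.36 219.09] [339.08 198.29]
-6 0 -5.656092000021324 -0.012598932188737545 [283.8  220.79] [338.98 197.37]
-12 0 -11.39119943520479 0.014671171960258488 [282.3  221.87] [336.99 197.83]
-17 0 -16.448663106960936 0.011698589316033722 [281.04 222.35] [335.08 198.69]
-17 0.095 -17.0628807899606 0.10180499221544825 [280.43 224.17] [335.54 197.29]
```

Emit:
play_rows(
  dp=[
    [-0.13,0,0],
    [-0.25,0,0],
    [-0.25,0,0],
    [-0.13,0,0],
    [-0.13,0,0],
  ],
  rot=[
    [0,0,0],
    [0,0,0],
    [0,0,0],
    [0,0,0],
    [0,0,0],
  ],
)

```text
clock: 7.52
eef_pos: [566.4, 175.0, 59.0]
tcp_rot: [3.135, -0.004, 1.624]
contact_force: [-0.1, 0.1, -0.3]
opening: 0.003
grasp_force: 0.0
```

```bash
python3 lev.py
```

```text
area 554 ends px [278.57 225.2 ] [333.3  198.66] s,z [-109.16   59.75] [62.42 76.28] mid s -23.4 slope 0.096
t 7.57 at [566.34 174.92  58.96] [ 3.14 -0.    1.62] eff [  0.   -62.19 -24.99   0.04  -0.04   0.07] F [0.03 0.27 0.65] q [0.3  0.51 1.83 0.   0.79 0.24]
-> [562.39 258.79  60.  ] dp [ 2.1   0.01 -0.02] rot [ 0.06 -0.04  0.05]
```

It tipped: the slope is now +0.096 and the lever rests on the −x side. Balance should lie at about m ≈ −11.5. Next I'll go round to the −x end.

Emit:
play_rows(
  dp=[
    [0.3,0,0],
    [0.6,0,-0.5],
    [0.6,0,-1.5],
    [0.4,0,-2.3],
    [0,0,-2.6],
  ],
  rot=[
    [0,0,0],
    [0,0,0],
    [0,0,0],
    [0,0,0],
    [0,0,0],
  ],
)

```text
clock: 7.98
eef_pos: [567.8, 176.9, 167.6]
tcp_rot: [3.13, -0.006, 1.627]
contact_force: [0.6, 0.9, 0.8]
opening: 0.0
grasp_force: 0.0
```

Emit:
play_rows(
  dp=[
    [-0.4,0,0],
    [-0.8,0,0],
    [-1.2,0,0],
    [-1.6,0,0],
    [-2,0,0],
  ],
  rot=[
    [0,0,0],
    [0,0,0],
    [0,0,0],
    [0,0,0],
    [0,0,0],
  ],
)

```text
clock: 8.4
eef_pos: [570.0, 94.4, 162.7]
tcp_rot: [3.135, -0.004, 1.625]
contact_force: [0.9, 0.2, 0.3]
opening: 0.001
grasp_force: 0.0
```

```bash
python3 - <<'E'
from lev import *
measure();chain((st(-160,0,160),1.62),(st(-160,0,58),1.62))
E
```

```text
area 554 ends px [278.57 225.21] [333.31 198.67] s,z [-109.14   59.67] [62.46 76.16] mid s -23.3 slope 0.096
t 8.45 at [570.04  92.08 162.61] [ 3.14 -0.    1.62] eff [  4.89 -56.31 -31.49   1.03  -0.25   0.34] F [ 0.03 -2.27 -0.8 ] q [0.16 0.35 1.8  0.   0.98 0.1 ]
-> [578.87 -75.81 160.  ] dp [-4.2  -0.01  0.05] rot [ 0.06 -0.03  0.04]
-> [578.87 -75.81  58.  ] dp [ 0.   -0.    2.55] rot [0. 0. 0.]
```

Emit:
play_rows(
  dp=[
    [-0.4,0,0],
    [-0.8,0,0],
    [-1.2,0,0],
    [-1.6,0,0],
    [-2,0,0],
  ],
  rot=[
    [0,0,0],
    [0,0,0],
    [0,0,0],
    [0,0,0],
    [0,0,0],
  ],
)

```text
clock: 8.87
eef_pos: [574.5, 14.7, 162.3]
tcp_rot: [3.135, -0.004, 1.625]
contact_force: [-0.3, 0.6, 0.2]
opening: -0.003
grasp_force: 0.0
```

Emit:
play_rows(
  dp=[
    [-0.4,0,0],
    [-0.9,0,0],
    [-1.4,0,0],
    [-1.9,0,0],
    [-2.2,0,0],
  ],
  rot=[
    [0,0,0],
    [0,0,0],
    [0,0,0],
    [0,0,0],
    [0,0,0],
  ],
)

```text
clock: 9.28
eef_pos: [579.4, -74.2, 161.9]
tcp_rot: [3.135, -0.004, 1.624]
contact_force: [1.7, -0.9, 1.0]
opening: 0.002
grasp_force: 0.0
```

Emit:
play_rows(
  dp=[
    [0,0,0.5],
    [0,0,1.2],
    [0,0,1.9],
    [0,0,2.5],
    [0,0,2.5],
  ],
  rot=[
    [0,0,0],
    [0,0,0],
    [0,0,0],
    [0,0,0],
    [0,0,0],
  ],
)

```text
clock: 9.7
eef_pos: [576.6, -71.8, 57.6]
tcp_rot: [-3.141, -0.006, 1.625]
contact_force: [-0.7, 0.6, -0.3]
opening: -0.002
grasp_force: 0.0
```

```bash
python3 - <<'E'
from lev import *
measure("pics/p8.png");chain((st(-138,0,58),1.62),(st(-135,0,58),1.62))
E
```

```text
area 546 ends px [278.83 225.19] [333.31 198.67] s,z [-108.35   59.18] [62.46 76.2 ] mid s -22.9 slope 0.100
t 9.75 at [577.91 -72.02  59.86] [ 3.14 -0.01  1.62] eff [ -0.12 -58.69 -23.68   0.02  -0.5    0.01] F [0.69 0.64 1.07] q [-0.13  0.5   1.85  0.01  0.79 -0.19]
-> [577.79 -53.83  58.  ] dp [0.45 0.02 0.05] rot [ 0.01 -0.05  0.05]
-> [577.64 -50.84  58.  ] dp [0.08 0.   0.  ] rot [0. 0. 0.]
```

Emit:
play_rows(
  dp=[
    [0.15,0,0],
    [0.3,0,0],
    [0.45,0,0],
    [0.6,0,0],
    [0.7,0,0],
  ],
  rot=[
    [0,0,0],
    [0,0,0],
    [0,0,0],
    [0,0,0],
    [0,0,0],
  ],
)

```text
clock: 10.17
eef_pos: [579.6, -45.0, 63.8]
tcp_rot: [3.132, -0.002, 1.626]
contact_force: [0.1, -8.8, 7.6]
opening: 0.006
grasp_force: 4.5
```

Emit:
play_rows(
  dp=[
    [0.07,0,0],
    [0.12,0,0],
    [0.12,0,0],
  ],
  rot=[
    [0,0,0],
    [0,0,0],
    [0,0,0],
  ],
)

```text
clock: 10.42
eef_pos: [579.6, -40.3, 64.0]
tcp_rot: [3.131, -0.003, 1.626]
contact_force: [-0.3, -4.9, 4.2]
opening: 0.004
grasp_force: 2.7
```

```bash
python3 - <<'E'
from lev import *
measure();chain((st(-120.3,0,58),1.62))
E
```

```text
area 494 ends px [286.98 221.06] [337.23 196.37] s,z [-83.35  62.58] [74.71 79.65] mid s -4.3 slope 0.108
t 10.47 at [579.54 -40.35  63.89] [ 3.13 -0.    1.63] eff [  3.08 -58.04 -22.68   1.15   0.41   0.02] F [ 0.44 -5.46  3.89] q [-0.07  0.49  1.86  0.01  0.78 -0.13]
-> [576.92 -36.15  58.  ] dp [ 0.11 -0.06  0.15] rot [ 0.1  -0.03  0.05]
```

Emit:
play_rows(
  dp=[
    [-0.2,0,0],
    [-0.6,0,0],
    [-1,0,0],
    [-1,0,0],
  ],
  rot=[
    [0,0,0],
    [0,0,0],
    [0,0,0],
    [0,0,0],
  ],
)

```text
clock: 10.8
eef_pos: [580.4, -82.0, 62.5]
tcp_rot: [3.134, -0.004, 1.624]
contact_force: [0.9, -0.2, 1.1]
opening: -0.002
grasp_force: 0.0
```

```bash
python3 - <<'E'
from lev import *
measure("pics/p9.png");to(st(-124,0,62),1.62)
im=cv2.imread("pics/p9.png")[165:265,250:370];cv2.imwrite("pics/p9c.png",cv2.resize(im,(720,600),interpolation=cv2.INTER_CUBIC))
E
```

```text
area 519 ends px [284.36 219.95] [337.53 198.4 ] s,z [-91.91  75.08] [77.79 67.25] mid s -7.1 slope -0.046
t 10.85 at [580.21 -81.02  62.29] [ 3.13 -0.    1.62] eff [ -1.07 -61.23 -25.22  -0.13  -0.06  -0.27] F [-0.41 -0.06  0.61] q [-0.14  0.5   1.85  0.01  0.79 -0.2 ]
-> [577.1  -39.85  62.  ] dp [ 1.03 -0.02  0.01] rot [ 0.06 -0.04  0.03]
```

View pics/p9c.png

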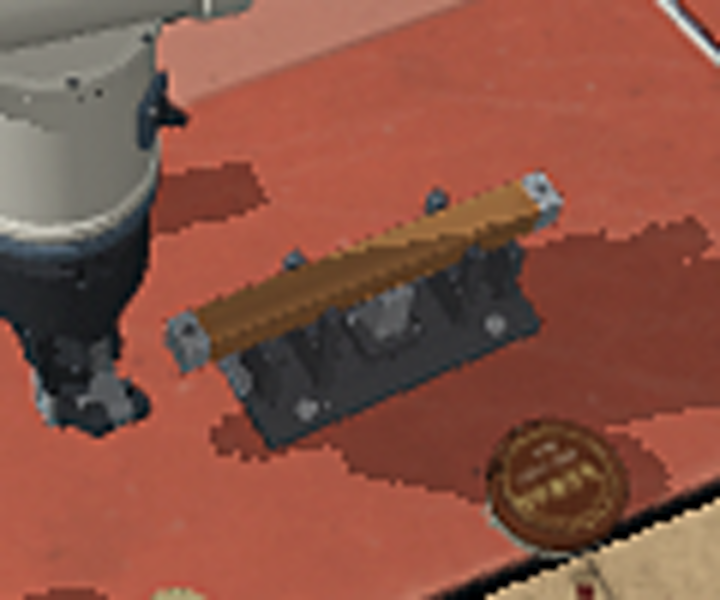

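The lever looks nearly level, with cap centres at (188,338) and (543,198). The robot's shadow lies over the left half of the wood, so I'll check this against projected corners.

```bash
python3 - <<'E'
from g import *; from h import proj
import cv2
k=lambda X:(proj("scene",X)-[250,165]+.5)*6-.5
print("plate front corners",k(st(-75,-35,0)),k(st(75,-35,0)), k(st(-75,-35,12)),k(st(75,-35,12)))
for m in(-6,-11):
  for a in(-.095,0,.095):
    piv=-8*np.sign(a)
    c=lambda s,t,z:k(st(m+s-z*a,t,60+a*(m+s-piv)+z)).round()
    print(m,a,"L front bot",c(-100,-10,0),"L back top",c(-100,10,20),"L front top",c(-100,-10,20),"R front bot",c(100,-10,0),"R back top",c(100,10,20))
im=cv2.imread("pics/p9.png")
# steel cap detection: bright gray pixels near lever ends
h=cv2.cvtColor(im,cv2.COLOR_BGR2HSV);g=((h[:,:,1]<70)&(h[:,:,2]>90)).astype(np.uint8)
n,l,s,c=cv2.connectedComponentsWithStats(g[180:235,270:350])
for i in range(1,n):
    if s[i,4]>8:print(s[i],((c[i]+[270,180]-[250,165]+.5)*6-.5).round())
E
```

```text
plate front corners [269.34 456.29] [540.81 334.69] [270.77 444.49] [544.55 322.2 ]
-6 -0.095 L front bot [191. 366.] L back top [175. 308.] L front top [196. 342.] R front bot [563. 224.] R back top [551. 168.]
-6 0 L front bot [190. 378.] L back top [171. 321.] L front top [191. 356.] R front bot [566. 214.] R back top [550. 159.]
-6 0.095 L front bot [190. 388.] L back top [167. 333.] L front top [187. 368.] R front bot [569. 203.] R back top [550. 149.]
-11 -0.095 L front bot [181. 370.] L back top [165. 311.] L front top [186. 346.] R front bot [554. 227.] R back top [542. 171.]
-11 0 L front bot [180. 382.] L back top [161. 326.] L front top [181. 360.] R front bot [557. 218.] R back top [541. 163.]
-11 0.095 L front bot [180. 393.] L back top [157. 338.] L front top [177. 373.] R front bot [560. 208.] R back top [540. 154.]
[ 0  0  7 21 90] [134. 155.]
[67 14  7  9 29] [542. 195.]
[43 32  6  9 26] [395. 308.]
[ 8 37  7 10 32] [190. 340.]
[16 44  6  7  9] [233. 374.]
```

```bash
cat > caps.py <<'E'
from lev import *
def caps(im):
    h=cv2.cvtColor(im,cv2.COLOR_RGB2HSV);g=((h[:,:,1]<80)&(h[:,:,2]>95)).astype(np.uint8);g[:180]=0;g[240:]=0;g[:,:265]=0;g[:,375:]=0
    n,l,s,c=cv2.connectedComponentsWithStats(g);out=[]
    for i in range(1,n):
        if s[i,4]>12:
            y,x=np.nonzero(l==i);out.append((s[i,4],c[i].round(2),onplane(*c[i])))
    return out
def pair(im):
    o=[x for x in caps(im) if 18<x[0]<70 and 55<x[2][1]<100]
    o.sort(key=lambda x:x[2][0]);A,B=o[0][2],o[-1][2]
    print([ (int(a),p) for a,p,_ in o],A,B,"len %.1f mid %.1f slope %.3f"%(B[0]-A[0],(A+B)[0]/2,(B-A)[1]/(B-A)[0]))
if __name__=="__main__":
    pair(optics.grab_frame("scene")["color"])
E
python3 - <<'E'
from caps import *
for im in (np.load("scene.npz")["color"],cv2.imread("pics/p8.png")[:,:,::-1].copy(),cv2.imread("pics/p9.png")[:,:,::-1].copy()): pair(im)
E
python3 caps.py
```

```text
[(50, array([296.14, 213.48])), (24, array([354.21, 191.12]))] [-56.19  82.85] [133.47  67.66] len 189.7 mid 38.6 slope -0.080
[(20, array([276. , 225.4])), (26, array([335.35, 196.31]))] [-117.11   64.85] [67.72 84.64] len 184.8 mid -24.7 slope 0.107
[(25, array([281.16, 220.24])), (24, array([339.71, 196.33]))] [-101.85   81.11] [83.85 73.76] len 185.7 mid -9.0 slope -0.040
[(23, array([281.13, 220.26])), (29, array([339.79, 196.79]))] [-101.94   81.06] [84.64 70.89] len 186.6 mid -8.7 slope -0.055
```

Emit:
play_rows(
  dp=[
    [0,0,0],
    [0,0,0],
    [0,0,0],
    [0,0,0],
    [0,0,0],
  ],
  rot=[
    [0,0,0],
    [0,0,0],
    [0,0,0],
    [0,0,0],
    [0,0,0],
  ],
)

```text
clock: 11.32
eef_pos: [580.0, -79.8, 61.8]
tcp_rot: [3.136, -0.004, 1.625]
contact_force: [-0.7, 0.1, 0.2]
opening: -0.002
grasp_force: 0.0
```

```bash
python3 caps.py; python3 lev.py
```

```text
[(27, array([280.52, 221.19])), (26, array([339.85, 196.  ]))] [-103.69   77.43] [84.03 75.34] len 187.7 mid -9.8 slope -0.011
area 528 ends px [283.97 221.14] [337.57 197.7 ] s,z [-92.89  69.4 ] [77.24 71.21] mid s -7.8 slope 0.011
t 11.42 at [580.01 -79.93  61.8 ] [ 3.14 -0.    1.62] eff [  0.06 -61.34 -24.91   0.03  -0.03   0.  ] F [ 0.13 -0.03 -0.03] q [-0.14  0.5   1.85  0.01  0.79 -0.2 ]
-> [562.39 258.79  60.  ] dp [8.48 0.02 0.08] rot [ 0.06 -0.04  0.05]
```

Emit:
play_rows(
  dp=[
    [0,0,0],
    [0,0,0],
    [0,0,0],
    [0,0,0],
    [0,0,0],
  ],
  rot=[
    [0,0,0],
    [0,0,0],
    [0,0,0],
    [0,0,0],
    [0,0,0],
  ],
)

```text
clock: 11.83
eef_pos: [580.0, -80.2, 61.8]
tcp_rot: [3.136, -0.004, 1.624]
contact_force: [-0.2, 0.0, -0.7]
opening: 0.001
grasp_force: 0.0
```

```bash
python3 caps.py; python3 lev.py
```

```text
[(29, array([280.38, 221.55])), (24, array([339.79, 195.58]))] [-104.06   75.74] [83.4  77.87] len 187.5 mid -10.3 slope 0.011
area 528 ends px [283.84 221.33] [337.37 197.64] s,z [-93.25  68.68] [76.42 72.08] mid s -8.4 slope 0.020
t 11.93 at [580.01 -80.17  61.84] [ 3.14 -0.    1.62] eff [  0.   -61.32 -24.92   0.02  -0.03  -0.  ] F [ 0.51 -0.46  0.16] q [-0.14  0.5   1.85  0.01  0.79 -0.2 ]
-> [562.39 258.79  60.  ] dp [8.49 0.01 0.08] rot [ 0.06 -0.04  0.04]
```

The lever has settled level at m ≈ −9.5, with the CoM well inside the flat. Next is the saddle.

```bash
python3 - <<'E'
from g import *
chain((st(-164,0,165),1.62),([454,-14.5,150],1.555),([454,-14.5,20],1.555))
E
```

```text
t 11.93 at [580.01 -80.17  61.84] [ 3.14 -0.    1.62] eff [  0.   -61.32 -24.92   0.02  -0.03  -0.  ] F [ 0.51 -0.46  0.16] q [-0.14  0.5   1.85  0.01  0.79 -0.2 ]
-> [579.07 -79.8  165.  ] dp [ 0.02 -0.01 -2.58] rot [ 0.06 -0.04  0.04]
-> [454.  -14.5 150. ] dp [ 1.78 -3.04  0.37] rot [ 0.   -0.    0.62]
-> [454.  -14.5  20. ] dp [ 0.   -0.    3.25] rot [0. 0. 0.]
```

Emit:
play_rows(
  dp=[
    [0,0,-0.6],
    [0,0,-1.3],
    [0,0,-2],
    [0,0,-2.58],
    [0,0,-2.58],
  ],
  rot=[
    [0,0,0],
    [0,0,0],
    [0,0,0],
    [0.06,-0.04,0.04],
    [0.06,-0.04,0.04],
  ],
)

```text
clock: 12.35
eef_pos: [582.3, -81.1, 170.0]
tcp_rot: [3.135, 0.002, 1.62]
contact_force: [1.6, 0.5, 0.2]
opening: -0.003
grasp_force: 0.0
```

Emit:
play_rows(
  dp=[
    [0.4,-0.6,0.1],
    [0.8,-1.3,0.2],
    [1.2,-2,0.3],
    [1.5,-2.6,0.37],
    [1.78,-3.04,0.37],
  ],
  rot=[
    [0,0,0.1],
    [0,0,0.2],
    [0,0,0.4],
    [0,0,0.62],
    [0,0,0.62],
  ],
  fingers=1,
)

```text
clock: 12.77
eef_pos: [451.3, -15.0, 149.1]
tcp_rot: [-3.139, -0.0, 1.554]
contact_force: [-0.3, 0.6, -0.1]
opening: 0.707
grasp_force: 0.0
```

```bash
python3 - <<'E'
from g import *
from rig import optics,telemetry
import cv2
s=telemetry.sense();f=optics.grab_frame("wrist");np.savez("w.npz",p=s["eef_pos"],r=s["tcp_rot"],mtx=f["mtx"],mount=f["mount"])
cv2.imwrite("pics/w2.png",cv2.resize(f["color"][:,:,::-1],(768,576)))
chain(([454,-14.5,20],1.555))
E
python3 caps.py
```

```text
t 12.82 at [448.23 -13.8  148.89] [-3.14 -0.    1.56] eff [ -1.96 -37.13 -37.99  -0.49  -2.14  -0.01] F [-4.77  0.52 -1.06] q [-0.03  0.19  2.07  0.    0.89 -0.02]
-> [454.  -14.5  20. ] dp [-0.02  0.16  3.22] rot [-0.06 -0.01  0.  ]
[(43, array([279.77, 222.23])), (31, array([339.97, 196.35]))] [-105.85   73.43] [84.84 72.99] len 190.7 mid -10.5 slope -0.002
```

View pics/w2.png

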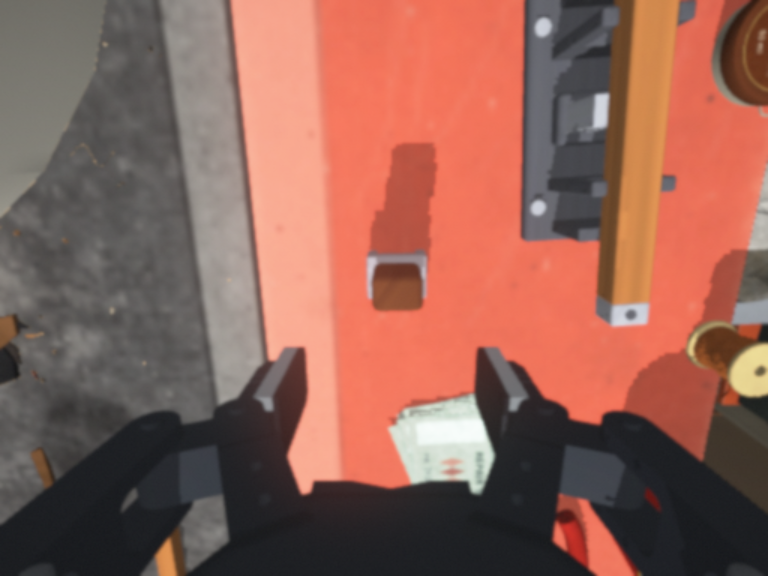

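The wrist view shows the saddle with its crown's far edge from (367,254) to (426,254) and its block down to (398,310). The lever lies level in the forks, its end at (602,325)-(648,322). The ridge edge is at about (600,110) and the plate corner at (523,240).

```bash
python3 - <<'E'
from g import *
w=np.load("w.npz");A=R.from_euler('xyz',w["r"]);M=w["mount"]
def at(u,v,z):
    d=np.linalg.solve(w["mtx"],[(u+.5)/1.5-.5,(v+.5)/1.5-.5,1]);o=A.apply(M[:3,3])+w["p"];d=A.apply(M[:3,:3]@d);return o+d*(z-o[2])/d[2]
def S(X): X=X-S0; return np.array([X@ex,X@ey])
print("pose",w["p"])
print("saddle crown far corners",at(367,254,22),at(426,254,22),"block top near corners",at(374,310,62),at(422,309,62))
print("plate corner (s=-75,t=35)",at(523,240,12),S(at(523,240,12)),"screws z12?",S(at(538,208,12)),S(at(543,27,12)))
print("lever end",at(602,325,80),at(648,322,80),S(at(602,325,80)),S(at(648,322,80)),"lever far edges",S(at(617,20,80)),S(at(677,20,80)))
print("ridge flat L corners z60",S(at(594,94,60)),S(at(594,127,60)),"fork outer",S(at(551,185,76)),S(at(675,183,76)))
E
```

```text
pose [451.25 -14.96 149.09]
saddle crown far corners [435.08   1.68  22.  ] [473.68   1.05  22.  ] block top near corners [440.66 -23.5   62.  ] [468.44 -23.33  62.  ]
plate corner (s=-75,t=35) [539.5    7.55  12.  ] [-74.81  35.23] screws z12? [-54.21  25.82] [51.1  25.98]
lever end [564.06 -27.85  80.  ] [588.48 -26.51  80.  ] [-111.37   12.43] [-111.24  -12.02] lever far edges [33.51 16.05] [ 31.71 -10.47]
ridge flat L corners z60 [ 6.4  15.25] [-9.39 14.21] fork outer [-36.28  41.09] [-39.4  -20.48]
```

```bash
python3 - <<'E'
from g import *
chain(([454.4,-13.5,70],1.555),([454.4,-13.5,20],1.555))
E
```

```text
t 12.87 at [450.84 -14.53 149.48] [-3.14 -0.    1.56] eff [  0.64 -43.32 -26.13   0.1    0.08   0.36] F [ 0.4   0.05 -0.32] q [-0.04  0.19  2.07  0.    0.88 -0.02]
-> [454.4 -13.5  70. ] dp [0.03 0.1  1.99] rot [-0.03 -0.    0.01]
-> [454.4 -13.5  20. ] dp [ 0.   -0.    1.25] rot [0. 0. 0.]
```

Emit:
play_rows(
  dp=[
    [0,0.05,0.5],
    [0.02,0.1,1],
    [0.02,0.1,1.5],
    [0.02,0.1,2],
    [0.02,0.1,2],
  ],
  rot=[
    [0,0,0],
    [0,0,0],
    [0,0,0],
    [0,0,0],
    [0,0,0],
  ],
  fingers=1,
)

```text
clock: 13.28
eef_pos: [457.0, -15.0, 67.4]
tcp_rot: [-3.137, -0.0, 1.555]
contact_force: [-2.1, 0.2, 0.1]
opening: 1.0
grasp_force: 0.0
```

```bash
python3 - <<'E'
from g import *
chain(([454.4,-13.5,20],1.555))
E
```

```text
t 13.28 at [456.99 -14.96  67.36] [-3.14 -0.    1.56] eff [  0.07 -46.68 -22.55   0.    -1.06   0.  ] F [-2.1   0.21  0.05] q [-0.04  0.34  2.11  0.    0.69 -0.02]
-> [454.4 -13.5  20. ] dp [ 0.04 -0.06  1.18] rot [-0.04 -0.    0.  ]
```

Emit:
play_rows(
  dp=[
    [0,0,0.4],
    [0,0,0.8],
    [0,0,1.2],
    [0,0,1.25],
    [0,0,1.25],
  ],
  rot=[
    [0,0,0],
    [0,0,0],
    [0,0,0],
    [0,0,0],
    [0,0,0],
  ],
)

```text
clock: 13.7
eef_pos: [458.4, -14.9, 20.2]
tcp_rot: [-3.14, -0.0, 1.555]
contact_force: [0.0, 0.2, 0.9]
opening: 0.998
grasp_force: 0.0
```

```bash
python3 - <<'E'
from g import *
chain(([454.4,-13.5,20],1.555))
E
```

```text
t 13.7 at [458.44 -14.94  20.18] [-3.14 -0.    1.56] eff [ -0.   -48.09 -17.17   0.    -0.23  -0.  ] F [0.05 0.17 0.89] q [-0.04  0.43  2.13  0.    0.58 -0.02]
-> [454.4 -13.5  20. ] dp [ 0.03 -0.1   0.  ] rot [-0.01 -0.    0.  ]
```

Emit:
play_rows(
  dp=[
    [0.03,-0.1,0],
    [0.03,-0.1,0],
    [0.03,-0.1,0],
  ],
  rot=[
    [0,0,0],
    [0,0,0],
    [0,0,0],
  ],
)

```text
clock: 13.95
eef_pos: [454.8, -13.5, 21.2]
tcp_rot: [3.14, -0.0, 1.556]
contact_force: [0.0, 0.7, 0.5]
opening: 1.002
grasp_force: 0.0
```

Emit:
play_rows(
  dp=[
    [0,0,0],
    [0,0,0],
    [0,0,0],
    [0,0,0],
    [0,0,0],
  ],
  rot=[
    [0,0,0],
    [0,0,0],
    [0,0,0],
    [0,0,0],
    [0,0,0],
  ],
  fingers=0.2,
  grip_force=25,
)

```text
clock: 14.37
eef_pos: [455.2, -13.5, 21.5]
tcp_rot: [3.141, -0.0, 1.556]
contact_force: [-1.5, -0.6, 17.5]
opening: 0.35
grasp_force: 34.0
```

Emit:
play_rows(
  dp=[
    [0,0,0],
    [0,0,0],
    [0,0,0],
  ],
  rot=[
    [0,0,0],
    [0,0,0],
    [0,0,0],
  ],
)

```text
clock: 14.62
eef_pos: [455.2, -13.6, 21.4]
tcp_rot: [3.14, -0.0, 1.556]
contact_force: [-4.1, -0.1, 20.2]
opening: 0.353
grasp_force: 34.2
```

```bash
python3 - <<'E'
from g import *
chain(([454.4,-13.5,20],1.555),(st(-1,1,170),1.62))
E
python3 caps.py
```

```text
t 14.62 at [455.23 -13.56  21.43] [ 3.14 -0.    1.56] eff [ -0.06 -40.66 -15.71   0.06  -1.2    0.07] F [-4.13 -0.09 20.25] q [-0.03  0.43  2.14  0.    0.57 -0.02]
-> [454.4 -13.5  20. ] dp [ 0.   -0.02  0.04] rot [ 0.01 -0.    0.01]
-> [570.05  82.95 170.  ] dp [ 2.46  2.85 -3.75] rot [ 0.    0.   -0.62]
[(42, array([279.69, 222.19])), (27, array([339.7 , 195.52]))] [-106.1    73.85] [83.01 78.46] len 189.1 mid -11.5 slope 0.024
```

Emit:
play_rows(
  dp=[
    [0,0,-0.3],
    [0,0,-0.9],
    [0,0,-1.7],
    [0,0,-2.5],
    [0,0,-3.2],
  ],
  rot=[
    [0,0,0],
    [0,0,0],
    [0,0,0],
    [0,0,0],
    [0,0,0],
  ],
)

```text
clock: 15.08
eef_pos: [454.3, -13.5, 149.9]
tcp_rot: [-3.141, -0.0, 1.555]
contact_force: [0.2, -0.0, -0.7]
opening: 0.35
grasp_force: 32.9
```

Emit:
play_rows(
  dp=[
    [0.4,0.5,0],
    [0.9,1.1,0],
    [1.5,1.7,-0.1],
    [2.1,2.4,-0.1],
    [2.46,2.85,-0.1],
  ],
  rot=[
    [0,0,-0.1],
    [0,0,-0.2],
    [0,0,-0.4],
    [0,0,-0.62],
    [0,0,-0.62],
  ],
)

```text
clock: 15.5
eef_pos: [572.4, 85.2, 152.7]
tcp_rot: [3.14, -0.001, 1.622]
contact_force: [0.3, -0.6, -0.8]
opening: 0.35
grasp_force: 31.6
```

Emit:
play_rows(
  dp=[
    [0,0,0],
    [0,0,0],
    [0,0,0],
  ],
  rot=[
    [0,0,0],
    [0,0,0],
    [0,0,0],
  ],
)

```text
clock: 15.75
eef_pos: [568.8, 82.7, 151.6]
tcp_rot: [-3.139, 0.0, 1.621]
contact_force: [-0.4, -0.3, -1.0]
opening: 0.347
grasp_force: 31.5
```

```bash
python3 - <<'E'
from g import *
from rig import optics,telemetry
import cv2
s=telemetry.sense();f=optics.grab_frame("wrist");np.savez("w3.npz",p=s["eef_pos"],r=s["tcp_rot"],mtx=f["mtx"],mount=f["mount"])
b=optics.grab_frame("scene")["color"][150:250,260:370,::-1]
cv2.imwrite("pics/w3.png",np.hstack([cv2.resize(f["color"][:300,120:420,::-1],(500,500)),cv2.resize(b,(300,500)[:1]+(273,),interpolation=cv2.INTER_CUBIC) if 0 else cv2.copyMakeBorder(cv2.resize(b,(300,273),interpolation=cv2.INTER_CUBIC),0,227,0,0,0)]))
chain((st(-1,1,110),1.62))
E
```

```text
t 15.85 at [568.78  82.38 151.98] [-3.14  0.    1.62] eff [  0.38 -56.92 -30.28   0.02  -0.01  -0.  ] F [ 0.71  0.05 -1.28] q [0.14 0.36 1.81 0.   0.97 0.09]
-> [570.05  82.95 110.  ] dp [0.01 0.03 1.05] rot [-0.01  0.   -0.  ]
```

View pics/w3.png

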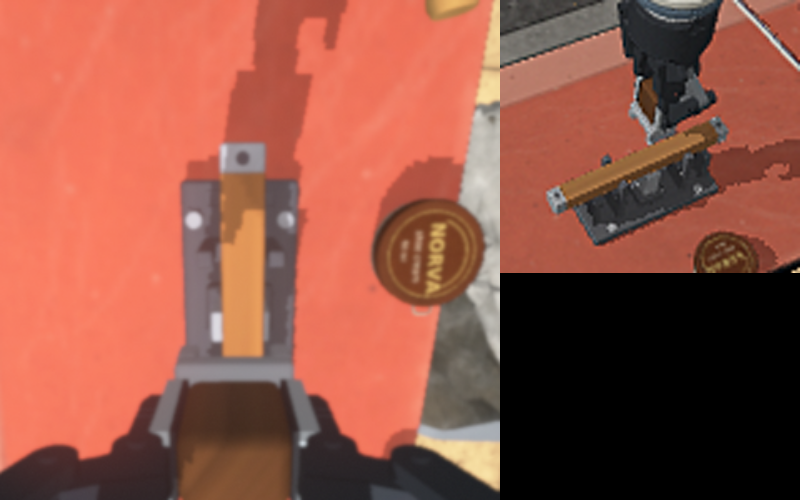

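The wrist view shows the lever from (243,157) to (243,355), between the forks. The held saddle's crown spans x 177 to 296 at v≈365. The scene inset shows the saddle hanging above the middle of the level lever. Now I'll work out the lateral fit.

```bash
python3 - <<'E'
from g import *
w=np.load("w3.npz");A=R.from_euler('xyz',w["r"]);M=w["mount"]
def at(u,v,z):
    k=5/3;d=np.linalg.solve(w["mtx"],[120+(u+.5)/k-.5,(v+.5)/k-.5,1]);o=A.apply(M[:3,3])+w["p"];d=A.apply(M[:3,:3]@d);return o+d*(z-o[2])/d[2]
def S(X): X=X-S0; return np.array([X@ex,X@ey])
print("TCP",S(w["p"]))
print("lever far end",S(at(221,143,80)),S(at(266,143,80)),"near",S(at(222,355,80)),S(at(264,355,80)))
print("crown z152",S(at(177,378,152)),S(at(296,378,152)),"bottom z131",S(at(180,348,131)),S(at(294,348,131)))
print("plate far corners",S(at(182,180,12)),S(at(298,181,12)),"ridge L z60",S(at(211,312,60)),S(at(211,341,60)),"screws",S(at(193,219,12)),S(at(286,220,12)))
E
python3 caps.py
```

```text
TCP [-1.15  2.25]
lever far end [87.24  8.61] [ 87.24 -10.84] near [-10.04   8.85] [-10.01 -11.7 ]
crown z152 [ 8.14 21.53] [  8.21 -17.75] bottom z131 [11.31 22.86] [ 11.37 -19.5 ]
plate far corners [73.05 33.45] [ 72.5  -33.92] ridge L z60 [ 6.44 15.04] [-9.47 15.25] screws [50.88 27.6 ] [ 50.32 -27.64]
[(42, array([279.69, 222.19])), (21, array([339.9 , 195.67]))] [-106.1    73.85] [83.91 77.11] len 190.0 mid -11.1 slope 0.017
```

```bash
python3 - <<'E'
from g import *
chain((st(0,-0.8,110),1.62))
E
```

```text
t 15.9 at [568.97  82.36 152.12] [-3.14  0.    1.62] eff [  0.26 -56.99 -30.11   0.01   0.01  -0.  ] F [ 0.06  0.22 -0.14] q [0.14 0.36 1.81 0.   0.97 0.09]
-> [571.8   84.04 110.  ] dp [0.04 0.07 1.05] rot [-0.01  0.   -0.  ]
```

Emit:
play_rows(
  dp=[
    [0.04,0.07,0.25],
    [0.04,0.07,0.5],
    [0.04,0.07,0.75],
    [0.04,0.07,1],
    [0.04,0.07,1.05],
  ],
  rot=[
    [0,0,0],
    [0,0,0],
    [0,0,0],
    [0,0,0],
    [0,0,0],
  ],
)

```text
clock: 16.32
eef_pos: [571.1, 84.5, 107.7]
tcp_rot: [-3.138, 0.0, 1.62]
contact_force: [0.0, -0.7, -1.1]
opening: 0.348
grasp_force: 31.5
```

Emit:
play_rows(
  dp=[
    [0,0,0],
    [0,0,0],
    [0,0,0],
  ],
  rot=[
    [0,0,0],
    [0,0,0],
    [0,0,0],
  ],
)

```text
clock: 16.57
eef_pos: [573.0, 84.9, 110.5]
tcp_rot: [3.141, -0.0, 1.62]
contact_force: [-0.9, -0.2, -0.1]
opening: 0.348
grasp_force: 31.5
```

```bash
python3 - <<'E'
from g import *
chain((st(0,-0.8,91),1.62))
E
```

```text
t 16.57 at [572.98  84.91 110.51] [ 3.14 -0.    1.62] eff [ -0.02 -58.7  -27.53  -0.     0.01  -0.  ] F [-0.93 -0.21 -0.09] q [0.14 0.42 1.83 0.   0.88 0.09]
-> [571.8   84.04  91.  ] dp [-0.02 -0.03  0.49] rot [ 0. -0.  0.]
```

Emit:
play_rows(
  dp=[
    [-0.02,-0.03,0.05],
    [-0.02,-0.03,0.15],
    [-0.02,-0.03,0.25],
    [-0.02,-0.03,0.3],
    [-0.02,-0.03,0.3],
  ],
  rot=[
    [0,0,0],
    [0,0,0],
    [0,0,0],
    [0,0,0],
    [0,0,0],
  ],
)

```text
clock: 16.98
eef_pos: [571.1, 83.9, 97.6]
tcp_rot: [-3.14, -0.0, 1.62]
contact_force: [0.3, -0.9, -1.0]
opening: 0.345
grasp_force: 31.5
```

```bash
python3 - <<'E'
from g import *
chain((st(0,-0.8,91),1.62))
E
python3 caps.py
```

```text
t 16.98 at [571.07  83.91  97.6 ] [-3.14 -0.    1.62] eff [ -0.01 -59.7  -27.21  -0.    -0.12  -0.  ] F [ 0.31 -0.88 -0.97] q [0.14 0.44 1.84 0.   0.86 0.09]
-> [571.8   84.04  91.  ] dp [0.   0.02 0.16] rot [-0.01 -0.    0.  ]
[(41, array([279.68, 222.29])), (25, array([340.08, 196.4 ]))] [-106.1   73.3] [85.31 72.45] len 191.4 mid -10.4 slope -0.004
```

Emit:
play_rows(
  dp=[
    [0,0.02,0.06],
    [0,0.02,0.12],
    [0,0.02,0.16],
    [0,0.02,0.16],
  ],
  rot=[
    [0,0,0],
    [0,0,0],
    [0,0,0],
    [0,0,0],
  ],
)

```text
clock: 17.37
eef_pos: [572.1, 84.0, 91.4]
tcp_rot: [-3.141, -0.0, 1.62]
contact_force: [-0.2, 0.2, -1.0]
opening: 0.346
grasp_force: 31.5
```

```bash
python3 - <<'E'
from g import *
chain((st(0,-0.8,89),1.62))
E
python3 caps.py
```

```text
t 17.37 at [572.05  83.98  91.41] [-3.14 -0.    1.62] eff [ -0.   -60.04 -26.93   0.    -0.09  -0.  ] F [-0.21  0.17 -0.97] q [0.14 0.45 1.85 0.   0.85 0.09]
-> [571.8   84.04  89.  ] dp [ 0.   -0.01  0.06] rot [-0.01 -0.    0.  ]
[(42, array([279.69, 222.19])), (23, array([329.91, 197.35])), (21, array([339.9 , 195.67]))] [-106.1    73.85] [83.91 77.11] len 190.0 mid -11.1 slope 0.017
```

Emit:
play_rows(
  dp=[
    [0,0,0.03],
    [0,0,0.03],
    [0,0,0.03],
  ],
  rot=[
    [0,0,0],
    [0,0,0],
    [0,0,0],
  ],
)

```text
clock: 17.67
eef_pos: [572.3, 84.0, 90.7]
tcp_rot: [-3.141, -0.0, 1.62]
contact_force: [0.2, 0.1, -0.5]
opening: 0.346
grasp_force: 31.5
```

Emit:
play_rows(
  dp=[
    [0,0,0.025],
    [0,0,0.025],
    [0,0,0.025],
  ],
  rot=[
    [0,0,0],
    [0,0,0],
    [0,0,0],
  ],
)

```text
clock: 17.92
eef_pos: [572.3, 84.0, 89.6]
tcp_rot: [-3.141, -0.0, 1.62]
contact_force: [-0.2, 0.1, 0.5]
opening: 0.35
grasp_force: 31.6
```

Emit:
play_rows(
  dp=[
    [0,0,0.015],
    [0,0,0.015],
    [0,0,0.015],
  ],
  rot=[
    [0,0,0],
    [0,0,0],
    [0,0,0],
  ],
)

```text
clock: 18.17
eef_pos: [572.4, 84.1, 89.5]
tcp_rot: [3.142, -0.0, 1.62]
contact_force: [-1.8, 0.1, 5.3]
opening: 0.35
grasp_force: 32.7
```

```bash
python3 caps.py
```

```text
[(42, array([279.69, 222.19])), (69, array([311.81, 207.45])), (25, array([329.84, 197.56])), (21, array([339.9 , 195.67]))] [-106.1    73.85] [83.91 77.11] len 190.0 mid -11.1 slope 0.017
```

Emit:
play_rows(
  dp=[
    [0,0,0],
    [0,0,0],
    [0,0,0],
    [0,0,0],
    [0,0,0],
  ],
  rot=[
    [0,0,0],
    [0,0,0],
    [0,0,0],
    [0,0,0],
    [0,0,0],
  ],
  fingers=0.55,
)

```text
clock: 18.63
eef_pos: [572.3, 84.0, 88.9]
tcp_rot: [-3.141, -0.0, 1.62]
contact_force: [0.2, 0.1, -0.5]
opening: 0.553
grasp_force: 0.0
```

```bash
python3 caps.py
```

```text
[(42, array([279.69, 222.19])), (28, array([330.04, 197.43])), (21, array([339.9 , 195.67]))] [-106.1    73.85] [83.91 77.11] len 190.0 mid -11.1 slope 0.017
```

Released, and the lever is unchanged. I'll open a little more, rise slowly, then move clear.

Emit:
play_rows(
  dp=[
    [0,0,0],
    [0,0,0],
    [0,0,-0.3],
    [0,0,-0.8],
    [0,0,-1.5],
  ],
  rot=[
    [0,0,0],
    [0,0,0],
    [0,0,0],
    [0,0,0],
    [0,0,0],
  ],
  fingers=0.8,
)

```text
clock: 19.1
eef_pos: [570.9, 83.8, 148.7]
tcp_rot: [-3.138, 0.0, 1.62]
contact_force: [0.4, -0.5, -0.7]
opening: 0.798
grasp_force: 0.0
```

Emit:
play_rows(
  dp=[
    [0,0,-0.7],
    [0,0,-1.4],
    [0,0,-2],
    [0,0,-2],
    [0,0,-2],
  ],
  rot=[
    [0,0,0],
    [0,0,0],
    [0,0,0],
    [0,0,0],
    [0,0,0],
  ],
)

```text
clock: 19.52
eef_pos: [573.2, 84.1, 231.4]
tcp_rot: [3.138, -0.001, 1.62]
contact_force: [0.6, -0.1, 1.3]
opening: 0.8
grasp_force: 0.0
```

```bash
python3 - <<'E'
from caps import *
from h import proj
from rig import telemetry
f=optics.grab_frame("scene")["color"];pair(f)
# dark wooden block on top of the saddle: expected px for saddle at s=-1.7,t=-1.1
h=cv2.cvtColor(f,cv2.COLOR_RGB2HSV);e=proj("scene",st(-1.7,-1.1,68+42));print("expect block centre",e)
m=((h[:,:,2]<110)&(h[:,:,0]<15)&(h[:,:,1]>120)).astype(np.uint8);x0,y0=int(e[0])-14,int(e[1])-16
n,l,s,c=cv2.connectedComponentsWithStats(m[y0:y0+32,x0:x0+28])
print([(s[i].tolist(),(c[i]+[x0,y0]).round(1)) for i in range(1,n) if s[i,4]>8])
s=telemetry.sense();w=optics.grab_frame("wrist");cv2.imwrite("pics/end.png",w["color"][:,:,::-1]);print(s["eef_pos"],s["clock"])
g=cv2.cvtColor(w["color"],cv2.COLOR_RGB2HSV)
M=w["mount"];A=R.from_euler('xyz',s["tcp_rot"])
def pw(X): p=w["mtx"]@(M[:3,:3].T@(A.inv().apply(X-s["eef_pos"])-M[:3,3]));return (p[:2]/p[2]).round(1)
print("wrist expect block top corners",[pw(st(-1.7+a,-1.1+b,130)) for a in(-11,11) for b in(-15,15)])
mm=((g[:,:,2]<150)&(g[:,:,0]<15)&(g[:,:,1]>100)).astype(np.uint8)
n,l,q,c=cv2.connectedComponentsWithStats(mm);print([(q[i].tolist(),c[i].round()) for i in range(1,n) if q[i,4]>300])
E
```

```text
[(42, array([279.69, 222.19])), (25, array([339.76, 195.68]))] [-106.1    73.85] [83.38 77.4 ] len 189.5 mid -11.4 slope 0.019
expect block centre [314.77 200.9 ]
[([10, 8, 13, 17, 142], array([315.6, 200.3])), ([23, 15, 5, 5, 15], array([324.9, 201.3])), ([23, 21, 5, 4, 13], array([325. , 206.6])), ([4, 28, 8, 4, 18], array([308.3, 213.9]))]
[572.33  84.01 229.79] 19.5667
wrist expect block top corners [array([276.9, 206.2]), array([244.2, 206.1]), array([277.3, 182.8]), array([243.8, 182.8])]
[([474, 0, 29, 53, 422], array([485.,  27.])), ([251, 109, 38, 59, 731], array([263., 143.])), ([323, 115, 52, 55, 1896], array([348., 143.])), ([244, 175, 33, 55, 886], array([260., 190.])), ([173, 233, 24, 63, 707], array([187., 260.]))]
```

Emit:
play_rows(
  dp=[
    [0,0,0],
    [0,0,0],
    [0,0,0],
    [0,0,0],
    [0,0,0],
  ],
  rot=[
    [0,0,0],
    [0,0,0],
    [0,0,0],
    [0,0,0],
    [0,0,0],
  ],
)

```text
clock: 20.03
eef_pos: [572.2, 84.0, 228.6]
tcp_rot: [-3.141, -0.0, 1.62]
contact_force: [-0.2, -0.1, 0.2]
opening: 0.799
grasp_force: 0.0
```

```bash
python3 caps.py; python3 -c "
from rig import r
print(r.sign_off())"
```

```text
[(42, array([279.69, 222.19])), (25, array([339.76, 195.68]))] [-106.1    73.85] [83.38 77.4 ] len 189.5 mid -11.4 slope 0.019
the job is handed in; nothing more can be done
None
```

The job is handed in at about 20 s of the 72 s allowed: the lever was pushed over until it tipped and lay on its other side, eased back until it balanced level, and the saddle stands astride it within about 3 mm of the ridge centre by the cameras; the hand-in gave no verdict.

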